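# Ready the cactus bench for drip watering

## Task

Get the propagation bench ready for watering: hang every hand tool that is lying on it by its eye on the rack, one tool to a peg, and close up the row by butting the two loose pot carriers flush and in line against the bolted one, one on each side. Only then turn the flow knob so that its white pointer stands on the long set mark, and after that slide the lock fully over the knob. Leave everything else on the bench where it stands and do not tip the carriers.

Things in the scene. Friction and masses are not known exactly. Their poses are not given: they have to be found in the camera images.
- trowel: small trowel, 0.13 kg; lies flat, or is absent. Origin under the middle of its wooden handle, on the flat underside; x runs along the tool to the eye, z up. Handle (grip here) 68 mm long in x, 16 wide, 18 thick. At +x a steel ring eye 6 mm thick, 40 mm outside, 28 mm hole, centred at x = 58 mm. Pointed blade 36 mm wide, 6 mm thick, ends at x = -97 mm.
- fork: small hand fork, 0.12 kg; lies flat, or is absent. Origin under the middle of its wooden handle, on the flat underside; x runs along the tool to the eye, z up. Handle (grip here) 68 mm long in x, 16 wide, 18 thick. At +x a steel ring eye 6 mm thick, 40 mm outside, 28 mm hole, centred at x = 58 mm. Three-tined head 46 mm wide, 6 mm thick, ends at x = -93 mm.
- scraper: small scraper, 0.11 kg; lies flat, or is absent. Origin under the middle of its wooden handle, on the flat underside; x runs along the tool to the eye, z up. Handle (grip here) 68 mm long in x, 16 wide, 18 thick. At +x a steel ring eye 6 mm thick, 40 mm outside, 28 mm hole, centred at x = 58 mm. Cross blade 66 mm wide, 6 mm thick, ends at x = -64 mm.
- trowel_eye (a point): centre of the hole in the trowel's eye, 3 mm above the underside
- fork_eye (a point): centre of the hole in the fork's eye, 3 mm above the underside
- scraper_eye (a point): centre of the hole in the scraper's eye, 3 mm above the underside
- peg1: steel peg on the rack, 8 mm thick, 50 mm long; origin at its root in the rail, about 200 mm above the bench; its own z axis runs along the peg to its tip, leaning 45 degrees up towards the robot side (the rack's front); its y axis is level, along the rail (left end seen from the robot)
- peg2: steel peg on the rack, 8 mm thick, 50 mm long; origin at its root in the rail, about 200 mm above the bench; its own z axis runs along the peg to its tip, leaning 45 degrees up towards the robot side (the rack's front); its y axis is level, along the rail (middle)
- peg3: steel peg on the rack, 8 mm thick, 50 mm long; origin at its root in the rail, about 200 mm above the bench; its own z axis runs along the peg to its tip, leaning 45 degrees up towards the robot side (the rack's front); its y axis is level, along the rail (right end seen from the robot)
- rack: fixed peg rack: a wooden rail 14 mm thick, 216 mm long (y) and 22 mm tall, centred 200 mm above the bench, on two posts at y = +-100 mm rising to 223 mm; three pegs 65 mm apart on its front (-x) side. Origin on the bench under the rail's middle
- middle_carrier: fixed grey pot carrier: tray 70 (x) by 80 (y) by 38 mm tall, four ball cacti (tops at 62 mm), above them a handle bar along y, 12 mm thick in x, 74 mm long, 91 to 105 mm high. Origin under the tray's middle, z up. Bolted down in the middle of the row; black drip pipe (16 mm thick, 250 mm long along y) behind it at x = 62 mm. The row runs along its y axis
- carrier_a: loose grey pot carrier: tray 70 (x) by 80 (y) by 38 mm tall, four ball cacti (tops at 62 mm), above them a handle bar along y, 12 mm thick in x, 74 mm long, 91 to 105 mm high. Origin under the tray's middle, z up. 0.4 kg
- carrier_b: loose grey pot carrier: tray 70 (x) by 80 (y) by 38 mm tall, four ball cacti (tops at 62 mm), above them a handle bar along y, 12 mm thick in x, 74 mm long, 91 to 105 mm high. Origin under the tray's middle, z up. 0.4 kg, same as the other
- regulator: fixed flow regulator: grey base 200 (x) by 84 (y) by 30 mm; origin under its middle. Knob axis at x = -45 mm, y = 0; the long set mark is on the base at the knob's +x side, with five short marks towards +y; the lock slides along x
- flow_knob (a joint): angle of the knob, rad, growing clockwise from above; its white pointer stands on the long set mark at 1.40; range 0 to 2.4
- knob_grip (a point): on the knob's axis, 62 mm above the bench. The knob is an upright black bar 12 mm thick, from 32 to 66 mm height, reaching 28 mm on its pointer side and 22 mm on the other; this point's x axis points along the pointer
- lock_slide (a joint): travel of the steel lock fork, m: 0 = drawn back (open), 0.05 = fully over the knob, its tines (tops 41 mm above the bench) either side of the bar; grows towards the regulator's -x
- lock_tab (a point): in the lock's upright grip tab, 76 mm above the bench (5 mm below its top); the tab is 24 mm (regulator x) by 14 mm (regulator y) and 41 to 81 mm high
- clay_pot: round clay pot 72 mm wide with a cactus, 110 mm tall; a bystander, leave it where it stands. Origin under it
- square_pot: small black pot 52 mm wide with a cactus, 75 mm tall; a bystander, leave it where it stands. Origin under it
- bottle: white bottle, 60 mm wide, 120 mm tall; a bystander, leave it where it stands. Origin under it
- jar: glass jar, 64 mm wide, 75 mm tall; a bystander, leave it where it stands. Origin under it
- label_box: cardboard box 50 x 90 x 30 mm; a bystander, leave it where it stands. Origin under it
- brush: hand brush lying on the bench; a bystander, leave it where it stands. Origin under it

How it is judged:
By the outcome, as a careful person would: the job done as asked, in the order asked, and still so for the second after the job is handed in, with the robot touching nothing.
Of trowel, fork, scraper only 2 to 3 are there at a start; the rules pass over those that are not, and their reading is None.
At some moment in a run one of carrier_a, carrier_b may be knocked a few centimetres aside while the robot is not near it.
It also fails if it takes over 208 s, if anything falls off the work surface, if the arm or the gripper's body presses on something with over 40 N, if the wrist force passes 120 N, or if a joint passes its speed limit or range.

## Robot

A 6-joint arm with a two-finger parallel gripper is mounted at the origin on the work surface. World frame = base frame: x ahead of the robot, y to its left, z up, the work surface at z = 0. Lengths are in mm, angles in rad, forces in N, time in s.
With the tool pointing down it reaches from about 350 to 975 mm from the base axis. Payload 4.9 kg.
Tool frame: the origin (TCP) lies between the finger pads; the fingertips stand 14 mm ahead of it and the grasp point (between the pads) lies 5 mm behind it; z points along the fingers, y is the line along which they close (so a half turn about z gives the same grasp; the last joint's range is limited). The gripper opens to 85 mm and grips with 20 to 120 N. Pads are 22 mm wide; open, the fingers measure 114 mm over their backs; the gripper's body (76 mm by 85 mm) begins 54 mm behind the grasp point. The pads swing forward as they close: fully open they stand 13 mm farther back than shut.
Start: joints at [-1.235, 0.053, 1.613, -0, 1.476, -0.119], TCP at [274.544, -561.451, 245.304] pointing down, gripper open.
Joint ranges: [-3.01, 3.01], [-1.01, 2.22], [0.06, 2.58], [-1.02, 4.17], [0.09, 2.62], [-3.14, 3.14]. Speed limits (rad/s): [2.57, 2.57, 3.14, 3.14, 3.14, 3.14].

## Interface

Orientations are given as a rotation vector (axis times angle).
In Python, from station import robot gives the robot as it stands. Calls block until the motion is done:
- robot.move_ptp(position, orientation): joint-space move of the TCP to a pose.
- robot.line_to(position, attitude=None, velocity=150): straight line of the TCP; attitude=None keeps the orientation; velocity is the mean speed in mm/s.
- robot.move_joints(angles): joint-space move.
- robot.gripper_to(opening, newtons=None): finger opening in mm; newtons is the grip in N (None keeps the last); returns when the fingers have stopped.
- robot.dwell(seconds).
- robot.ik(position, orientation): joint angles nearest the present ones, or None.
- robot.observe(): the state.
- robot.snapshot(name): name is "scene" or "top"; returns (picture, depth): 420x560x3 uint8, red, green, blue; 420x560 float32, mm along the optical axis (not along the pixel's ray), 0 where there is no reading.
- robot.camera_model(name): a dict with "intrinsics" (3x3 intrinsics, pixels), "world_to_cam" (4x4, takes a point from world to camera coordinates). Camera axes: x right, y down, z forward; pixel columns grow to the right and rows downward; lengths in mm; the calibration is good to about 2 mm. A picture is of the moment at which its call begins. camera_model takes no time and is no camera call.
A pose or a line that the arm cannot do raises robot.MotionError and nothing moves.
- robot.finish_job(): hands the job in; it is judged then, once.
Trained networks look in the newest picture that a camera, given by its name, has taken for a name from the list of things; names that differ only in an ending like _2 or _b are one class to them, and where a whole thing is asked for, a point or a joint stands for the part that bears it (a point fixed in the world has none). Each returns a list of dicts, best first, with "score" (0 to 1); they miss things now and then, are a little off and sometimes report something else, mostly with a low value. They report only what shows in the picture. A call takes as long as a camera call.
- robot.masks_of(camera, query): "mask" (420x560 bool, what is visible of it) and "bbox" ([left, top, width, height] in pixels, round what is visible of it).
The state is a dict: "t": time; "qpos": joint angles; "qvel": joint speeds; "joint_torque": joint torques, N m; "tcp_pos": TCP position; "eef_rot": TCP orientation; "force": force on the tool from outside, world axes, zero at the start; "ft_torque": the same for the moment, N m; "finger_gap": finger opening in mm; "grasp_force": force on a finger pad.
Only numpy, scipy, OpenCV 4.12 (cv2) and the standard library are available. Lean on these libraries where they do the work, as an engineer would, in place of code of your own. Each camera call takes 0.05 s, during which the arm holds its last target. There are 200 camera calls.

## Working session

There is one attempt and no reset: what is moved stays moved. The work goes in short steps, each a Python script; the robot and the scene stay as the last script left them, time stands still between calls to the robot, and variables do not carry over. Pictures are saved under pics/ and viewed, at most 15 in all, crops included, and the job is handed in when it is done.

```bash
ls; mkdir -p pics; python3 - <<'E'
from station import robot
import cv2,numpy as np
for n in ["scene","top"]:
    p,d=robot.snapshot(n); cv2.imwrite(f"pics/{n}0.png",cv2.resize(p[:,:,::-1],(784,588),interpolation=cv2.INTER_CUBIC))
    c=robot.camera_model(n); print(n,c["intrinsics"],np.linalg.inv(c["world_to_cam"]).round(3))
s=robot.observe();print(s)
E
```

```text
pics
scene [[485.09653807   0.         285.35966179]
 [  0.         485.09653807 212.38409703]
 [  0.           0.           1.        ]] [[ 5.180000e-01  5.280000e-01 -6.730000e-01  1.563322e+03]
 [ 8.550000e-01 -3.100000e-01  4.150000e-01 -6.152630e+02]
 [ 1.100000e-02 -7.910000e-01 -6.120000e-01  1.075632e+03]
 [ 0.000000e+00  0.000000e+00  0.000000e+00  1.000000e+00]]
top [[393.59674301   0.         276.48741784]
 [  0.         393.59674301 213.5779763 ]
 [  0.           0.           1.        ]] [[ 2.000000e-02 -9.890000e-01  1.480000e-01  3.827870e+02]
 [-9.990000e-01 -2.300000e-02 -2.200000e-02  1.739600e+01]
 [ 2.500000e-02 -1.480000e-01 -9.890000e-01  1.269739e+03]
 [ 0.000000e+00  0.000000e+00  0.000000e+00  1.000000e+00]]
{'t': 0.1, 'qpos': array([-1.23497867e+00,  5.33371739e-02,  1.61416909e+00,  9.59374473e-06,
        1.47599929e+00, -1.18976302e-01]), 'qvel': array([ 4.28804565e-05, -2.64330386e-03, -4.02007421e-03,  6.41401720e-04,
        3.55312298e-04, -6.84636845e-04]), 'joint_torque': array([-2.69697175e-04, -3.94908035e+01, -3.71361887e+01, -2.25852345e-04,
        3.90049769e-03, -8.69150767e-06]), 'tcp_pos': array([ 274.3843525 , -560.94652276,  244.14979907]), 'eef_rot': array([-3.05886373e+00, -7.07817463e-01,  3.10042025e-04]), 'force': array([-0.65184095,  0.15254346,  0.75977129]), 'ft_torque': array([-0.03945482, -0.03900932, -0.01168252]), 'grasp_force': 0.0, 'finger_gap': 85.75435439719858}
```

View pics/top0.png

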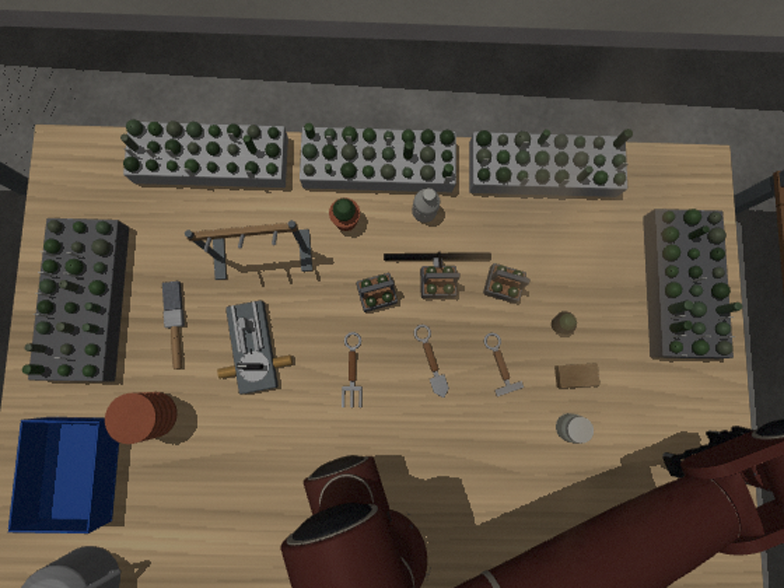

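View pics/scene0.png

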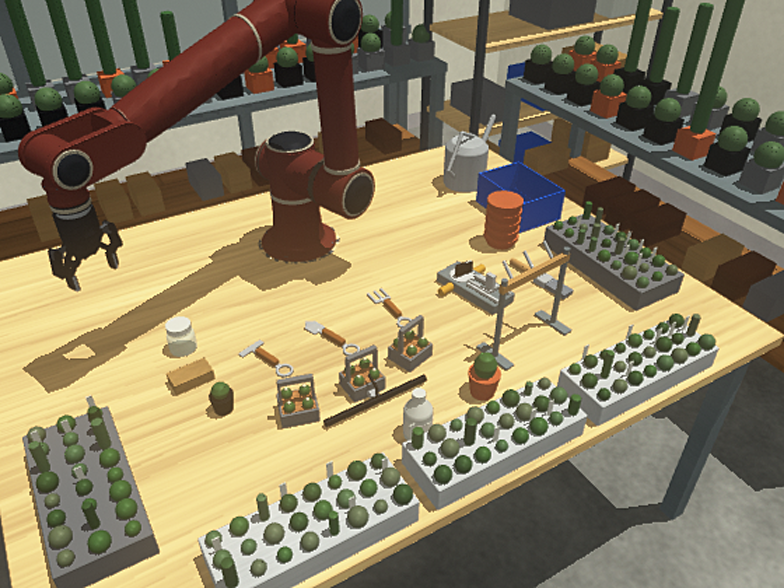

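The pictures show all three tools with their eyes facing forward: fork at (352,370), trowel at (432,360) and scraper at (502,365). The carriers are at (378,293), (440,282, bolted) and (507,282). The rack is at (245,235) and the regulator at (250,345). Next I'll get the masks.

```bash
cat > h.py <<'E'
from station import robot
import cv2,numpy as np
from scipy.optimize import minimize
from scipy.spatial.transform import Rotation as R
CAM={n:robot.camera_model(n) for n in("scene","top")}
def proj(c,P):
    m=CAM[c];P=np.asarray(P,float).reshape(-1,3);w=m["world_to_cam"];q=(P@w[:3,:3].T+w[:3,3])@m["intrinsics"].T
    return q[:,:2]/q[:,2:]
def cloud(c,d,mask):
    m=CAM[c];v,u=np.nonzero(mask&(d>0));z=d[v,u];q=np.c_[u,v,np.ones(len(u))]@np.linalg.inv(m["intrinsics"]).T*z[:,None]
    w=np.linalg.inv(m["world_to_cam"]);return q@w[:3,:3].T+w[:3,3]
def onplane(c,uv,z):
    m=CAM[c];w=np.linalg.inv(m["world_to_cam"]);uv=np.asarray(uv,float).reshape(-1,2)
    q=np.c_[uv,np.ones(len(uv))]@np.linalg.inv(m["intrinsics"]).T@w[:3,:3].T
    return w[:3,3]+q*((z-w[2,3])/q[:,2])[:,None]
def box(x0,x1,y0,y1,z0,z1): return np.array([[x,y,z] for x in(x0,x1) for y in(y0,y1) for z in(z0,z1)],float)
def disc(cx,cy,r,z0,z1):
    a=np.linspace(0,2*np.pi,24,endpoint=False);return np.array([[cx+r*np.cos(t),cy+r*np.sin(t),z] for t in a for z in(z0,z1)])
S=4
def render(c,parts,pose):
    im=np.zeros((420*S,560*S),np.uint8);x,y,a=pose;ca,sa=np.cos(a),np.sin(a)
    for sign,P in parts:
        W=np.c_[P[:,0]*ca-P[:,1]*sa+x,P[:,0]*sa+P[:,1]*ca+y,P[:,2]]
        q=((proj(c,W)+.5)*S-.5);h=cv2.convexHull(q.astype(np.float32))
        cv2.fillConvexPoly(im,np.round(h*16).astype(np.int32),1 if sign else 0,shift=4)
    return im
def fit(parts,masks,pose0):
    """masks: {cam:bool mask}; returns pose, mean IoU"""
    big={c:cv2.resize(m.astype(np.float32),None,fx=S,fy=S,interpolation=cv2.INTER_CUBIC)>.5 for c,m in masks.items()}
    def f(p):
        t=0
        for c,b in big.items():
            r=render(c,parts,(p[0],p[1],p[2]/50))>0; t+=1-(r&b).sum()/max(1,(r|b).sum())
        return t/len(big)
    p=np.array([pose0[0],pose0[1],pose0[2]*50])
    for k in(12,5):
        s=minimize(f,p,method="Nelder-Mead",options=dict(initial_simplex=np.r_[[p],p+k*np.eye(3)],xatol=.1,fatol=1e-4,maxiter=120));p=s.x
    return np.array([p[0],p[1],p[2]/50]),1-s.fun
ring=[(1,disc(58,0,20,0,6)),(0,disc(58,0,14,3,3))]
handle=[(1,box(-34,34,-8,8,0,18)),(1,box(30,40,-3,3,0,6))]
TOOLS=dict(trowel=ring+handle+[(1,np.array([[-97,0,3],[-75,18,3],[-50,18,3],[-50,-18,3],[-75,-18,3.]])),(1,box(-50,-34,-3,3,0,6))],
 fork=ring+handle+[(1,box(-60,-52,-23,23,0,6)),(1,box(-52,-34,-3,3,0,6))]+[(1,box(-93,-55,y-3,y+3,0,6)) for y in(-20,0,20)],
 scraper=ring+handle+[(1,box(-64,-50,-33,33,0,6)),(1,box(-52,-34,-3,3,0,6))])
CARR=[(1,box(-35,35,-40,40,0,38)),(1,box(-6,6,-37,37,91,105)),(1,box(-3,3,-37,-31,30,91)),(1,box(-3,3,31,37,30,91))]+[(1,disc(x,y,12,45,55)) for x in(-17,17) for y in(-20,20)]
def show(name,img,rect=None,scale=1.4):
    if rect: x,y,w,h=rect;img=img[y:y+h,x:x+w]
    cv2.imwrite("pics/"+name+".png",cv2.resize(img[:,:,::-1],None,fx=scale,fy=scale,interpolation=cv2.INTER_CUBIC))
E
cat > look.py <<'E'
from h import *
import pickle
out={}
for c in("top","scene"):
    p,d=robot.snapshot(c);out[c]=(p,d)
    for n in["trowel","fork","scraper","carrier_a","middle_carrier","rack","peg1","regulator","flow_knob","lock_slide"]:
        L=robot.masks_of(c,n);out[c,n]=L
        for k in L:
            C=cloud(c,d,k["mask"]); print(c,n,round(k["score"],2),k["bbox"],k["mask"].sum(),np.median(C,0).round() if len(C) else 0, C.min(0).round() if len(C) else 0,C.max(0).round() if len(C) else 0)
pickle.dump(out,open("look.pkl","wb"))
E
python3 look.py
```

```text
top trowel 0.71 [297.3, 231.3, 24.0, 51.5] 285 [ 403. -119.    7.] [ 356. -150.   -4.] [515. -78.  24.]
top scraper 0.7 [158.9, 213.5, 50.1, 65.1] 1972 [444. 292.  30.] [354. 208.  -4.] [565. 372.  86.]
top scraper 0.64 [345.1, 239.2, 29.9, 44.5] 286 [ 415. -272.    8.] [ 358. -324.   -1.] [ 499. -236.   22.]
top carrier_a 0.73 [347.1, 188.4, 31.7, 25.1] 615 [ 609. -273.   41.] [ 573. -325.   -4.] [ 657. -233.  110.]
top carrier_a 0.71 [251.6, 199.2, 32.1, 22.4] 565 [580.  15.  43.] [543. -32.  -3.] [625.  59. 110.]
top middle_carrier 0.69 [271.4, 180.9, 79.5, 30.4] 1100 [ 637. -120.   34.] [ 576. -248.   -5.] [691.   3. 110.]
top middle_carrier 0.51 [296.8, 233.2, 26.9, 47.4] 308 [ 415. -118.    7.] [ 356. -150.   -4.] [511. -75.  24.]
top middle_carrier 0.4 [172.1, 257.9, 13.5, 8.6] 70 [411. 284.  65.] [405. 263.  50.] [418. 307.  73.]
top rack 0.57 [131.1, 159.2, 90.0, 43.0] 1175 [669. 284. 195.] [611. 169.  -7.] [738. 457. 239.]
top peg1 0.58 [352.5, 247.6, 19.3, 34.2] 239 [ 403. -275.    8.] [ 358. -320.   -3.] [ 470. -253.   22.]
top peg1 0.16 [170.2, 223.8, 13.9, 27.3] 204 [49
[... 1121 characters left out ...]
6.6, 68.3, 86.6] 1323 [673. 284. 127.] [405. 106.  -6.] [767. 596. 235.]
scene regulator 0.67 [312.1, 186.9, 54.0, 38.8] 1115 [460. 279.  29.] [359. 180.  -6.] [686. 394. 153.]
scene regulator 0.57 [148.9, 270.5, 19.2, 28.0] 372 [ 536. -412.   44.] [ 452. -434.   -5.] [ 552. -374.   77.]
scene flow_knob 0.6 [327.8, 186.2, 12.6, 9.1] 114 [416. 289.  54.] [318. 261.  -9.] [424. 364.  71.]
scene flow_knob 0.32 [262.7, 213.2, 31.8, 19.1] 177 [406.  67.   8.] [339.  47.  -6.] [474.  94.  25.]
scene lock_slide 0.47 [336.3, 196.0, 22.1, 14.5] 197 [496. 304.  41.] [400. 277.  -6.] [523. 394.  85.]
scene lock_slide 0.42 [327.4, 186.4, 12.4, 10.7] 100 [417. 289.  54.] [404. 261.  32.] [424. 316.  71.]
```

```bash
cat > est.py <<'E'
from h import *
import pickle
o=pickle.load(open("look.pkl","rb"))
full=np.ones((420,560),bool)
C={c:cloud(c,o[c][1],full) for c in("top","scene")}
def sel(P,x0,x1,y0,y1,z0,z1): return P[(P[:,0]>x0)&(P[:,0]<x1)&(P[:,1]>y0)&(P[:,1]<y1)&(P[:,2]>z0)&(P[:,2]<z1)]
b=C["top"];print("bench z",[np.percentile(sel(C[c],300,500,-50,50,-30,30)[:,2],[5,50,95]).round(1) for c in C])
m={n:{} for n in("trowel","fork","scraper")}
m["trowel"]={"top":o["top","trowel"][0]["mask"],"scene":o["scene","trowel"][0]["mask"]}
m["scraper"]={"top":o["top","scraper"][1]["mask"],"scene":o["scene","scraper"][0]["mask"]}
m["fork"]={"scene":o["scene","flow_knob"][1]["mask"]}
for n,p0 in dict(trowel=(425,-115,-.2+.35),scraper=(420,-270,.3),fork=(413,68,0)).items():
    print(n,*[(k,*[v.round(3) for v in fit(TOOLS[n],{k:q},p0)]) for k,q in m[n].items()])
for i,n in enumerate(("car_r","car_l")):
    M={k:o[k,"carrier_a"][i]["mask"] for k in C}
    print(n,*[(k,*[v.round(3) for v in fit(CARR,{k:q},((612,-275,-.2),(582,13,.2))[i])]) for k,q in M.items()])
def rect(P):
    r=cv2.minAreaRect(P[:,:2].astype(np.float32));return np.round(r[0],1),np.round(r[1],1),round(r[2],1),len(P)
for c in C:
    for n,x,y in(("r",612,-275),("m",612,-125),("l",582,13)):
        B=sel(C[c],x-70,x+70,y-65,y+65,97,112);print(c,n,"bar",rect(B),"z",np.median(B[:,2]).round(1),B.mean(0)[:2].round(1))
    B=sel(C[c],320,600,200,380,25,34);B=B[np.abs(B[:,0]-405)>40] if 0 else B;print(c,"reg top",rect(B),np.median(B[:,2]))
    B=sel(C[c],600,760,160,440,206,217);print(c,"rail",rect(B),B.mean(0)); 
    B=sel(C[c],600,760,160,440,217,245);print(c,"pegs/posts",rect(B))
    B=sel(C[c],380,440,240,330,60,75);print(c,"knob",rect(B),B.mean(0).round(1));
    B=sel(C[c],440,560,260,340,70,90);print(c,"tab",rect(B),B.mean(0).round(1))
p=o["top"][0];show("reg",p,(125,150,100,135),4.4)
E
python3 est.py
```

```text
bench z [array([-4.8, -0.3,  3.9]), array([-4.8, -0.4,  4.1])]
trowel ('top', array([ 4.42350e+02, -1.10058e+02,  3.36000e-01]), np.float64(0.746)) ('scene', array([ 4.41304e+02, -1.08850e+02,  3.24000e-01]), np.float64(0.745))
scraper ('top', array([ 4.26802e+02, -2.73435e+02,  3.46000e-01]), np.float64(0.782)) ('scene', array([ 4.26227e+02, -2.70668e+02,  3.31000e-01]), np.float64(0.79))
fork ('scene', array([4.22621e+02, 7.07160e+01, 3.00000e-03]), np.float64(0.609))
car_r ('top', array([ 6.15561e+02, -2.79874e+02, -2.81000e-01]), np.float64(0.921)) ('scene', array([ 6.13826e+02, -2.77566e+02, -2.47000e-01]), np.float64(0.918))
car_l ('top', array([5.86488e+02, 1.45910e+01, 2.79000e-01]), np.float64(0.931)) ('scene', array([5.86222e+02, 1.74900e+01, 2.57000e-01]), np.float64(0.925))
top r bar (array([ 614.7, -279.1]), array([73. , 12.7]), 73.9, 105) z 103.8 [ 614.3 -279. ]
top m bar (array([ 612.5, -126.9]), array([10.4, 73.1]), 1.1, 98) z 103.5 [ 612.7 -126.5]
top l bar (array([585.8,  15.5]), array([12.7, 73.1]), 17.0, 103) z 103.4 [585.3  15.5]
top reg top (array([455.1, 294.4]
[... 421 characters left out ...]
[ 614.4, -277.1]), array([72. , 16.3]), 78.5, 113) z 102.8 [ 616.4 -278.2]
scene m bar (array([ 613. , -123.5]), array([16.7, 73.3]), 0.6, 93) z 103.1 [ 615.5 -125.5]
scene l bar (array([587.4,  17.6]), array([14.8, 73.3]), 18.0, 82) z 103.1 [588.3  15.8]
scene reg top (array([451.5, 304.6]), array([211.6, 157.1]), 29.1, 410) 29.290918988366457
scene rail (array([667. , 285.8]), array([ 31.4, 215.7]), 6.7, 242) [673.55923522 281.8939703  210.26789271]
scene pegs/posts (array([657.5, 284.2]), array([ 48.7, 219. ]), 7.1, 103)
scene knob (array([411.8, 290.8]), array([51. , 17.3]), 84.0, 37) [413.8 287.5  64.8]
scene tab (array([503.8, 305.8]), array([25.6, 17.8]), 22.0, 31) [505.5 305.7  77.6]
```

View pics/reg.png

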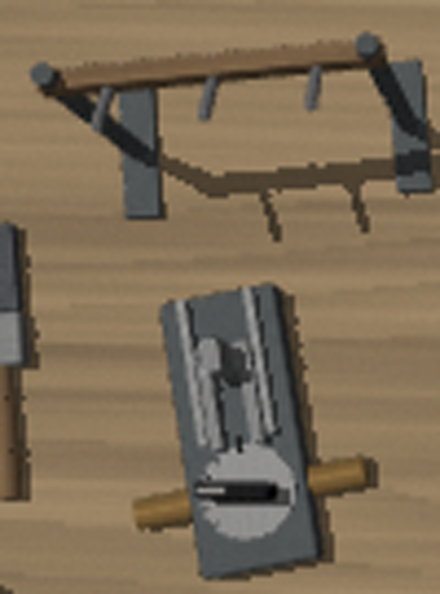

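```bash
cat > est2.py <<'E'
exec(open("est.py").read().split("m={n")[0])
def loc(P,x,y,a): d=P[:,:2]-[x,y];return d@np.array([[np.cos(a),-np.sin(a)],[np.sin(a),np.cos(a)]])
from scipy.cluster.vq import kmeans2
a=np.radians(7.1)
for c in C:
    P=sel(C[c],600,760,160,440,180,245);L=np.c_[loc(P,669,284.5,a),P[:,2]]
    for y in(-65,0,65):
        Q=L[(abs(L[:,1]-y)<15)&(L[:,2]>212)];print(c,"peg",y,len(Q),np.median(Q,0).round(1),Q[:,0].min().round(1),Q[:,0].max().round(1),Q[:,2].max().round(1), "x+z",np.median(Q[:,0]+Q[:,2]).round(1))
    for s in(-1,1):
        Q=L[(abs(L[:,1]-100*s)<14)&(L[:,2]>216)&(L[:,2]<232)];print(c,"post",s,len(Q),Q.mean(0).round(1))
    Q=L[(abs(L[:,1])<90)&(L[:,2]>208)&(L[:,2]<213)&(abs(abs(L[:,1])-32)<22)];print(c,"railtop",len(Q),np.percentile(Q[:,0],[3,50,97]).round(1),np.polyfit(Q[:,1],Q[:,0],1).round(3))
    # pipe
    P=sel(C[c],655,695,-255,5,3,200);k=np.polyfit(P[:,1],P[:,0],1);print(c,"pipe",len(P),k.round(3),np.degrees(np.arctan(-k[0])).round(2),P[:,1].min(),P[:,1].max(),np.percentile(P[:,2],[50,97]))
    # regulator
    ar=np.radians(11.5);P=sel(C[c],330,590,200,390,26,33.5);l=loc(P,455,295,ar);q=abs(l[:,1])<48;P=P[q&((l[:,0]>-10)|(l[:,0]<-80))];print(c,"reg",rect(P))
    for lo in(0,30,60):
        l=loc(P,455,295,ar);g=l[(l[:,0]>lo)&(l[:,0]<lo+30),1];print(np.percentile(g,[2,98]).round(1))
reg=(455,295,ar)
boxes=[(1,box(-100,100,-42,42,0,30))]
for c in C:
    im=o[c][0]; M={"top":o["top","regulator"][0]["mask"],"scene":o["scene","regulator"][0]["mask"]}[c]
    M=M.copy();full_=[(1,box(-100,100,-42,42,0,30)),(1,box(13,37,-7,7,30,81)),(1,box(-51,-39,-22,28,30,66))]
    # blank crossbar by restricting mask to |local y|<45 region
    keep=render(c,[(1,box(-104,104,-46,46,0,30)),(1,box(10,40,-10,10,30,85)),(1,box(-60,-30,-26,32,30,70))],reg)[2::4,2::4]>0
    print(c,"regfit",fit(full_,{c:M&keep},reg))
E
python3 est2.py
cat > ov.py <<'E'
from h import *
import pickle
o=pickle.load(open("look.pkl","rb"));im=o["top"][0]
big=cv2.resize(im,None,fx=4,fy=4,interpolation=cv2.INTER_CUBIC)
for n,p in dict(trowel=(441.8,-109.5,.33),scraper=(426.5,-272,.338),fork=(422.6,70.7,.003)).items():
    r=render("top",TOOLS[n],p);k,_=cv2.findContours(r,cv2.RETR_LIST,cv2.CHAIN_APPROX_NONE);cv2.drawContours(big,k,-1,(255,0,0),1)
show("ov",big,(230*4,228*4,150*4,66*4),1.3)
E
python3 ov.py
```

```text
bench z [array([-4.8, -0.3,  3.9]), array([-4.8, -0.4,  4.1])]
top peg -65 29 [-23.  -64.6 223.5] -36.9 8.5 238.9 x+z 203.5
top peg 0 41 [-15.8  -1.  218.4] -38.8 9.6 237.6 x+z 203.7
top peg 65 43 [-14.9  63.7 219.6] -37.9 9.0 236.1 x+z 203.5
top post -1 25 [  3.3 -99.9 221.7]
top post 1 25 [  3.9  98.9 222.4]
top railtop 126 [-3.4  2.7  9.9] [0.003 2.997]
top pipe 445 [-3.00000e-02  6.70088e+02] 1.72 -254.037187739468 3.32122190451968 [19.42485916 38.41331042]Traceback (most recent call last):
  File "est2.py", line 15, in <module>
    ar=np.radians(11.5);P=sel(C[c],330,590,200,390,26,33.5);l=loc(P,455,295,ar);q=abs(l[:,1])<48;P=P[q&((l[:,0]>-10)|(l[:,0]<-80))];print(c,"reg",rect(P))
                                                                                                                                                  ^^^^
NameError: name 'rect' is not defined
```

View pics/ov.png

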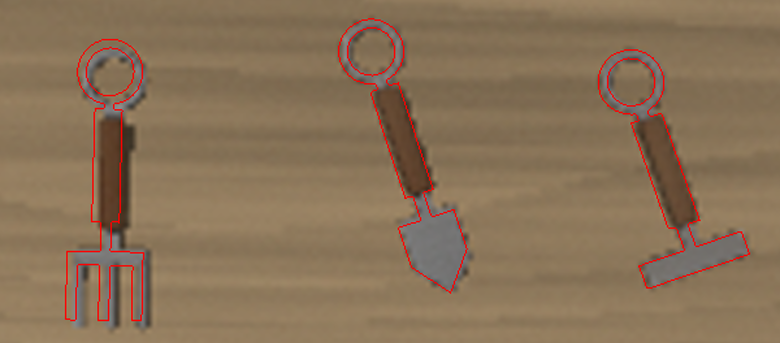

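The red outlines fit the trowel and scraper. The fork fit is about 6 px too high and 4 px too far left, so I'm correcting it to about (419, 68, 0). Now the remaining estimates.

```bash
(echo 'def rect(P):
    r=cv2.minAreaRect(P[:,:2].astype(np.float32));return np.round(r[0],1),np.round(r[1],1),round(r[2],1),len(P)'; cat est2.py) > e.py; sed -i '1i from h import *' e.py; python3 e.py | grep -v bench
python3 - <<'E'
from h import *
s=robot.observe();print(R.from_rotvec(s["eef_rot"]).as_matrix().round(2))
def rot(yaw,tilt): # tool z along -peg for tilt=45
    return (R.from_euler("z",yaw)*R.from_euler("y",-tilt)*R.from_matrix(np.array([[1,0,0],[0,-1,0],[0,0,-1.]])))
for y in (.1239,.1239+np.pi):
  for t in(0,45,60,75):
    for P in((560,220,180),(540,350,180),(640,220,250)):
        q=robot.ik(P,rot(y,np.radians(t)).as_rotvec());print(round(y,1),t,P,None if q is None else np.round(q,2))
for a in(0,.1,np.pi/2,1.7): print(a,[None if (q:=robot.ik((412,286,60),rot(a+k,0).as_rotvec())) is None else np.round(q,2)[-1] for k in(0,np.pi,-np.pi)])
E
```

```text
top peg -65 29 [-23.  -64.6 223.5] -36.9 8.5 238.9 x+z 203.5
top peg 0 41 [-15.8  -1.  218.4] -38.8 9.6 237.6 x+z 203.7
top peg 65 43 [-14.9  63.7 219.6] -37.9 9.0 236.1 x+z 203.5
top post -1 25 [  3.3 -99.9 221.7]
top post 1 25 [  3.9  98.9 222.4]
top railtop 126 [-3.4  2.7  9.9] [0.003 2.997]
top pipe 445 [-3.00000e-02  6.70088e+02] 1.72 -254.037187739468 3.32122190451968 [19.42485916 38.41331042]
top reg (array([455.8, 294.1]), array([199.1,  83.4]), 12.4, 650)
[-41.   39.7]
[-41.8  40.6]
[-39.6  39.5]
scene peg -65 32 [-22.6 -64.8 223.8] -33.2 10.0 238.2 x+z 202.5
scene peg 0 32 [-21.5   0.7 223.7] -34.2 11.2 238.5 x+z 202.6
scene peg 65 31 [-21.3  66.1 221.6] -35.8 14.0 236.6 x+z 202.6
scene post -1 18 [  5.1 -98.9 221.5]
scene post 1 15 [  4.9 100.5 220.8]
scene railtop 67 [-2.9  5.4 11.2] [3.000e-03 5.183e+00]
scene pipe 514 [-1.00000e-02  6.75989e+02] 0.56 -254.87410765543473 3.0295192507563797 [19.00459599 47.14843747]
scene reg (array([458.3, 294.2]), array([201.7,  88.3]), 13.7, 215)
[-40.8  23.3]
[-40.9  42.4]
[-40.   26.4]
top regfit (array([4.55408037e+02, 2.94034726e+0
[... 1135 characters left out ...]
, 350, 180) [ 0.38  0.59  1.19  0.21  2.11 -1.27]
3.3 45 (640, 220, 250) [ 0.2   0.65  1.    0.07  2.28 -1.47]
3.3 60 (560, 220, 180) [ 0.22  0.67  1.19  0.11  2.33 -1.45]
3.3 60 (540, 350, 180) [ 0.37  0.73  1.09  0.3   2.33 -1.24]
3.3 60 (640, 220, 250) [ 0.2   0.79  0.88  0.11  2.51 -1.45]
3.3 75 (560, 220, 180) [ 0.21  0.79  1.11  0.15  2.54 -1.42]
3.3 75 (540, 350, 180) [ 0.36  0.86  1.01  0.42  2.54 -1.16]
3.3 75 (640, 220, 250) None
0 [np.float64(2.03), np.float64(-1.11), np.float64(-1.11)]
0.1 [np.float64(1.93), np.float64(-1.21), np.float64(-1.21)]
1.5707963267948966 [np.float64(0.46), np.float64(-2.68), np.float64(-2.68)]
1.7 [np.float64(0.33), np.float64(-2.81), np.float64(-2.81)]
```

```bash
cat > hang.py <<'E'
from h import *
RACK=np.array([672.7,285.0]);RY=np.radians(7.1)
R0=R.from_matrix(np.diag([1,-1,-1.]))
def rot(yaw,t=0): return R.from_euler("z",yaw)*R.from_euler("y",-t)*R0
def rv(yaw,t=0): return rot(yaw,t).as_rotvec()
def peg(k,s,t=np.pi/4): # point at s mm along peg k(1..3)
    l=np.array([-7-.7071*s,65*(2-k),200+.7071*s]);return R.from_euler("z",RY).apply(l)+[*RACK,0]
def st(m=""):
    s=robot.observe();print(m,round(s["t"],1),"tcp",s["tcp_pos"].round(1),"F",s["force"].round(1),"gap",round(s["finger_gap"],1),"gf",round(s["grasp_force"],1))
def grab(pose,gx=-6):
    x,y,a=pose;p=np.array([x+gx*np.cos(a),y+gx*np.sin(a)])
    robot.gripper_to(45,40);robot.move_ptp([*p,150],rv(a));robot.line_to([*p,17.5]);robot.gripper_to(5,40);st("grip")
    robot.line_to([*p,280],velocity=250);st("lift")
def insert(k,gx=-6):
    M=R.from_euler("z",RY)*R.from_euler("y",-np.pi/4)
    off=M.apply([gx-58,0,14]);at=lambda s,dx=0:peg(k,s)+off+M.apply([dx,0,0])
    o=rv(RY,np.pi/4)
    robot.move_ptp(at(120),o);robot.line_to(at(70));st("pre");robot.line_to(at(15),velocity=60);st("in")
    return at
def release(at,M=R.from_euler("z",RY)*R.from_euler("y",-np.pi/4)):
    robot.line_to(at(15,-6),velocity=30);st("down");robot.gripper_to(40);robot.dwell(.5)
    robot.line_to(at(110,-20),velocity=150);st("out")
E
python3 - <<'E'
from hang import *
g=(426.5,-272,.338)
grab(g);at=insert(3)
p,d=robot.snapshot("scene");show("ins3",p,(290,130,160,150),3.5)
E
```

```text
grip 4.3 tcp [ 421.7 -274.7   18.7] F [-0.6  0.9  4.8] gap 15.2 gf 41.0
lift 5.5 tcp [ 420.1 -273.3  277.6] F [ 1.3 -0.1 -1.6] gap 14.9 gf 40.3
pre 7.8 tcp [570.1 206.1 213.8] F [ 0.7 -0.2 -1.3] gap 14.7 gf 40.3
in 8.9 tcp [608.6 211.6 175.6] F [ 0.6  0.7 -1.7] gap 14.7 gf 40.3
```

View pics/ins3.png

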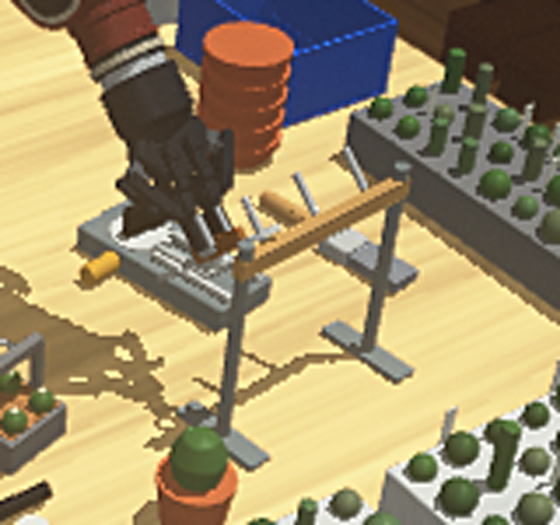

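The ring appears to sit around the peg at (255,232), with no contact force. Releasing.

```bash
python3 - <<'E'
from hang import *
M=R.from_euler("z",RY)*R.from_euler("y",-np.pi/4);off=M.apply([-64,0,14])
release(lambda s,dx=0:peg(3,s)+off+M.apply([dx,0,0]))
p,d=robot.snapshot("scene");show("rel3",p,(290,130,160,150),3.5)
E
```

```text
down 9.3 tcp [603.9 211.  170.6] F [ 1.   0.4 -0.7] gap 15.0 gf 40.3
out 10.9 tcp [527.9 201.4 228. ] F [-0.2 -0.3 -0. ] gap 40.3 gf 0.0
```

View pics/rel3.png

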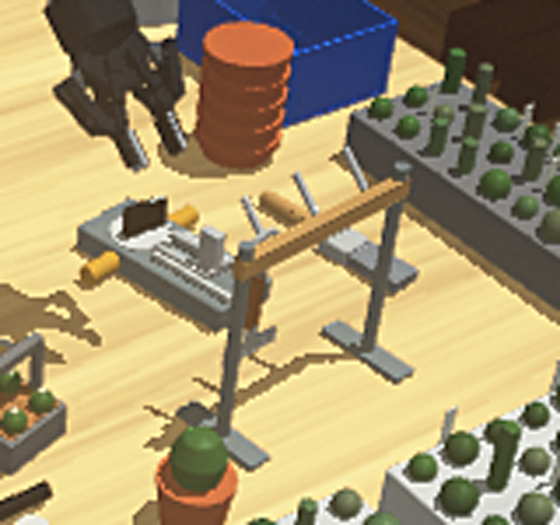

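The scraper hangs on peg 3, with its handle at (255,300) and blade at (258,340). Next the trowel and fork.

```bash
python3 - <<'E'
from hang import *
robot.move_ptp([420,80,280],rv(.2))
for g,k in(((441.8,-109.5,.33),2),((418.9,68,0.0),1)):
    grab(g);
    if robot.observe()["finger_gap"]<10: print("missed");break
    release(insert(k));robot.line_to(robot.observe()["tcp_pos"]+[-40,0,60])
robot.move_ptp([420,80,300],rv(0.2))
p,d=robot.snapshot("scene");a=p[130:280,290:450];
p2,d=robot.snapshot("top");b=p2[150:300,100:260]
show("rel12",np.hstack([a,b]),None,2.4)
E
```

```text
grip 14.5 tcp [ 437.1 -111.9   18.7] F [-0.3  0.9  4.1] gap 15.2 gf 41.0
lift 15.7 tcp [ 435.3 -111.1  277.7] F [-0.3  0.4 -2. ] gap 15.2 gf 40.2
pre 17.6 tcp [562.2 270.4 213.9] F [-0.6 -0.6 -0.9] gap 14.8 gf 40.2
in 18.7 tcp [600.6 276.1 175.6] F [-0.3  0.3 -1.3] gap 14.8 gf 40.2
down 19.0 tcp [595.9 275.5 170.7] F [ 0.8  1.1 -0.7] gap 14.8 gf 40.2
out 20.7 tcp [519.8 265.9 227.9] F [0.9 0.6 1.5] gap 40.3 gf 0.0
grip 23.9 tcp [414.   68.   18.6] F [-0.2  0.5  5.3] gap 15.0 gf 40.0
lift 25.1 tcp [412.   68.  277.7] F [ 0.4  0.3 -1.7] gap 15.0 gf 39.2
pre 26.7 tcp [554.4 334.7 214.1] F [ 1.5  0.3 -0.5] gap 14.6 gf 39.3
in 27.8 tcp [592.5 340.6 175.6] F [ 0.6 -0.1 -0.8] gap 15.0 gf 39.3
down 28.1 tcp [588.1 340.1 171.3] F [-0.2  1.2 -0.3] gap 14.5 gf 39.3
out 29.8 tcp [511.8 330.4 227.9] F [ 0.7  1.2 -0.9] gap 40.3 gf 0.0
```

View pics/rel12.png

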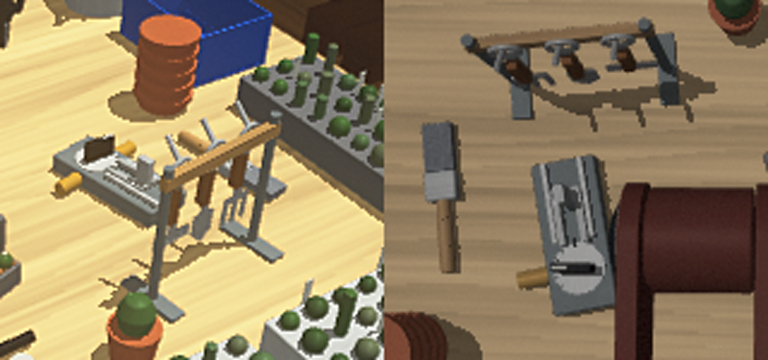

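All three tools hang: scene handles are at (172,205), (205,185) and (240,165), with the blades visible below. Now I'll re-measure the carriers with the arm out of the way.

```bash
cat > carr.py <<'E'
from hang import *
PIPE=[(1,box(54,70,-125,125,10,26))]
def sel(P,x0,x1,y0,y1,z0,z1): return P[(P[:,0]>x0)&(P[:,0]<x1)&(P[:,1]>y0)&(P[:,1]<y1)&(P[:,2]>z0)&(P[:,2]<z1)]
def clear(): robot.line_to([*robot.observe()["tcp_pos"][:2],300],velocity=250);robot.move_joints([-1.235,0.053,1.613,0,1.476,-0.119])
def measure(verbose=1):
    out={}
    for c in("top","scene"):
        p,d=robot.snapshot(c);P=cloud(c,d,np.ones(d.shape,bool))
        q=sel(P,645,700,-255,5,8,32);k=np.polyfit(q[:,1],q[:,0],1);print(c,"pipe yaw",np.degrees(np.arctan(-k[0])).round(2),"top z",np.percentile(q[:,2],[50,95]).round(1))
        for n,p0 in(("middle_carrier",(612.7,-125.7,.015)),("carrier_a",None)):
            for m in robot.masks_of(c,n):
                C=cloud(c,d,m["mask"]);B=sel(C,450,750,-400,150,97,112)
                if len(B)<30: continue
                r=cv2.minAreaRect(B[:,:2].astype(np.float32));a=r[2] if r[1][0]<r[1][1] else r[2]-90
                f=fit(CARR+(PIPE if p0 is not None else []),{c:m["mask"]},p0 or (*r[0],np.radians(a)))
                print(c,n,round(m["score"],2),"bar",np.round(r[0],1),round(a,1),"fit",f[0][:2].round(1),np.degrees(f[0][2]).round(2),f[1].round(3))
        out[c]=(p,d)
    return out
E
python3 - <<'E'
from carr import *
clear();measure();st()
E
```

```text
top pipe yaw 1.95 top z [20.3 24.1]
top middle_carrier 0.79 bar [ 613.  -125.1] 2.3 fit [ 613.4 -126. ] 2.16 0.855
top carrier_a 0.98 bar [544.4   3.2] 16.4 fit [544.2   2.9] 16.68 0.909
top carrier_a 0.58 bar [ 616.1 -277.5] -15.4 fit [ 615.2 -279.3] -18.72 0.869
scene pipe yaw 1.03 top z [19.3 27.3]
scene middle_carrier 0.86 bar [ 615.  -126.7] 3.9 fit [ 614.2 -124.3] 3.54 0.795
scene carrier_a 0.85 bar [ 614.5 -277.5] -13.7 fit [ 614.4 -277.5] -16.22 0.895
scene carrier_a 0.57 bar [567.1 -31.4] 31.5 fit [543.2   5.6] 17.14 0.91
 34.4 tcp [ 274.9 -561.2  245.2] F [ 0.9 -0.4 -0. ] gap 40.3 gf 0.0
```

Carrier left was knocked, from (586,16) to about (544,4). Next I'll refine the middle carrier's yaw from the pipe and place both carriers.

```bash
cat > place.py <<'E'
from carr import *
def pipe_yaw():
    ys=[]
    for c in("top","scene"):
        p,d=robot.snapshot(c);P=cloud(c,d,np.ones(d.shape,bool)).reshape(-1,3);m=np.zeros(d.shape,bool)
        v,u=np.nonzero(d>0);g=(P[:,0]>650)&(P[:,0]<700)&(P[:,1]>-250)&(P[:,1]<0)&(P[:,2]>10)&(abs(P[:,1]+125)>20)&(p[v,u].max(1)<60)
        q=onplane(c,np.c_[u,v][g],18);_,_,vt=np.linalg.svd(q[:,:2]-q[:,:2].mean(0));ys.append(np.degrees(np.arctan(-vt[0,0]/vt[0,1])));print(c,"dark",g.sum(),ys[-1].round(2),q.mean(0).round(1))
    return ys
def place(src,mid,side):
    """side +1: +y side of the middle"""
    x,y,a=src;o=rv(a+np.pi/2);my=np.array([-np.sin(mid[2]),np.cos(mid[2])])
    robot.gripper_to(45,50);robot.move_ptp([x,y,200],o);robot.line_to([x,y,94]);robot.gripper_to(3,50);st("grip")
    z0=robot.observe()["tcp_pos"][2]
    robot.line_to([x,y,98],velocity=40)
    T=lambda g:np.array(mid[:2])+side*(80+g)*my;o2=rv(mid[2]+np.pi/2)
    robot.line_to([*T(25),98],attitude=o2,velocity=60)
    robot.line_to([*T(8),98],velocity=60);st("lifted")
    f0=robot.observe()["force"]
    z=97
    while z>91 and robot.observe()["force"][2]-f0[2]<2.5: robot.line_to([*T(8),z],velocity=20);z-=.5
    st("down");f0=robot.observe()["force"];g=7.
    while g>-6:
        robot.line_to([*T(g),z+.5],velocity=20);robot.dwell(.05);f=robot.observe()["force"]-f0
        if side*(f[:2]@my)>7: break
        g-=.5
    st(f"pushed g={g} f={np.round(f,1)}")
def let_go():
    robot.gripper_to(40);s=robot.observe()["tcp_pos"];st("open");robot.line_to([s[0],s[1],220])
E
python3 - <<'E'
from place import *
y=pipe_yaw();MID=(613.5,-125.5,np.radians(np.mean(y)))
print(MID);np.save("mid.npy",MID)
place((543.8,4.2,np.radians(16.8)),MID,1)
E
```

```text
top dark 231 1.92 [673.6 -91.1  18. ]
scene dark 51 1.55 [ 671.3 -118.7   18. ]
(613.5, -125.5, np.float64(0.030340850421233766))
grip 38.2 tcp [544.1   4.   95.2] F [-4.2 -1.3  6. ] gap 11.5 gf 50.1
lifted 40.2 tcp [610.8 -38.1  98.1] F [-0.  -0.4 -3.6] gap 11.0 gf 49.0
down 41.5 tcp [610.9 -37.5  95.2] F [-0.5 -0.5 -0.5] gap 11.2 gf 49.3
pushed g=-2.0 f=[-2.5  8.4  7.2] 47.2 tcp [611.2 -46.   95.4] F [-3.   7.9  6.7] gap 10.9 gf 50.5
```

```bash
python3 - <<'E'
from place import *
let_go();MID=tuple(np.load("mid.npy"))
place((615,-278.2,np.radians(-16.5)),MID,-1)
let_go();clear();o=measure()
show("car",np.hstack([o["top"][0][170:230,240:380],o["scene"][0][210:310,190:330][10:70]]),None,2.8)
E
```

```text
open 47.6 tcp [610.9 -48.   94.5] F [-0.1  0.3  0.1] gap 40.3 gf 0.0
grip 50.9 tcp [ 615.4 -278.4   95.3] F [-1.4  0.7  3.6] gap 10.8 gf 52.0
lifted 52.6 tcp [ 616.2 -213.    98. ] F [-0.5  0.2 -4. ] gap 11.1 gf 50.7
down 54.1 tcp [ 616.4 -213.5   95.5] F [-3.2  2.8  4.9] gap 11.0 gf 51.9
pushed g=4.5 f=[ 1.2 -7.4  0.4] 55.9 tcp [ 616.7 -211.    95.4] F [-1.9 -4.5  5.3] gap 10.8 gf 52.0
open 56.3 tcp [ 615.9 -209.4   93.8] F [-0.3  0.2  0.2] gap 40.1 gf 0.0
top pipe yaw 2.04 top z [20. 25.]
top middle_carrier 0.89 bar [ 612.8 -125.2] 1.9 fit [ 613.4 -127. ] 2.1 0.822
top carrier_a 0.95 bar [610.6 -46.4] 0.9 fit [611.7 -45.1] -0.68 0.943
top carrier_a 0.93 bar [ 617.  -211.8] 1.2 fit [ 618.  -214.3] 1.78 0.908
scene pipe yaw 0.38 top z [19.2 29.3]
scene middle_carrier 0.8 bar [ 616.2 -125.1] 0.9 fit [ 614.2 -121.8] 3.81 0.783
scene carrier_a 0.75 bar [612.6 -43.7] 1.9 fit [610.7 -41.8] 2.76 0.792
scene carrier_a 0.64 bar [ 619.3 -212.2] -0.5 fit [ 616.7 -210.1] -0.13 0.905
```

View pics/car.png

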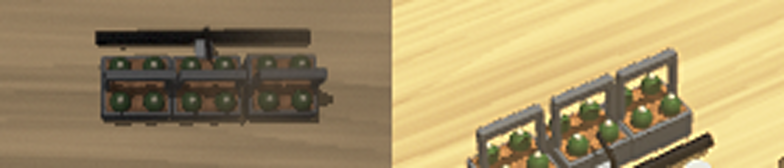

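The left carrier is flush. The right one stopped about 5 mm short because bench friction tripped the force limit, so I'll push it again against a sliding-force baseline.

```bash
cat >> place.py <<'E'
def push(src,mid,side,dx=0,g0=5.,thr=9):
    my=np.array([-np.sin(mid[2]),np.cos(mid[2])]);mx=np.array([my[1],-my[0]])
    o=rv(src[2]+np.pi/2);o2=rv(mid[2]+np.pi/2)
    robot.gripper_to(40,50);robot.move_ptp([src[0],src[1],200],o);robot.line_to([src[0],src[1],94]);robot.gripper_to(3,50);st("grip")
    T=lambda g:np.array(mid[:2])+side*(80+g)*my+dx*mx
    robot.line_to([*src[:2],97.5],velocity=20);robot.line_to([*T(g0),97.5],attitude=o2,velocity=20);st("lifted")
    robot.line_to([*T(g0),95],velocity=10);st("low");g=g0;F=[]
    while g>-6:
        g-=.5;robot.line_to([*T(g),94.5],velocity=20);robot.dwell(.05);F.append(side*(robot.observe()["force"][:2]@my))
        if len(F)>4 and F[-1]-np.median(F[1:4])>thr: break
    print(np.round(F,1));st(f"pushed g={g}")
E
python3 - <<'E'
from place import *
MID=tuple(np.load("mid.npy"))
push((616.5,-210.6,np.radians(1.2)),MID,-1,dx=-.8)
let_go();clear();o=measure()
show("car2",o["top"][0],(255,180,110,60),7)
E
```

```text
grip 63.0 tcp [ 617.  -210.9   95.5] F [-2.1  0.8  5. ] gap 11.2 gf 51.4
lifted 63.6 tcp [ 614.9 -210.3   96.8] F [ 0.3 -0.  -5.1] gap 11.1 gf 50.0
low 64.0 tcp [ 615.5 -210.5   95.7] F [-2.1  0.4  0. ] gap 10.9 gf 50.6
[-0.5  2.2  2.5  4.1  4.7  5.4  3.8  4.7  5.6  4.1  5.1  5.5  4.1  5.
  5.1  6.   6.1  8.   9.6  8.4 10.6 11.6]
pushed g=-6.0 70.6 tcp [ 616.  -203.    96.1] F [ -1.  -11.7   3.5] gap 11.3 gf 51.2
open 71.0 tcp [ 614.7 -198.6   93.7] F [ 0.5 -0.3  0.5] gap 40.0 gf 0.0
top pipe yaw 2.28 top z [20.1 24.6]
top middle_carrier 0.95 bar [ 612.4 -122.3] 1.2 fit [ 613.3 -127.9] 2.01 0.873
top carrier_a 0.91 bar [610.8 -44.9] 1.8 fit [611.6 -45.3] -1.08 0.907
top carrier_a 0.69 bar [ 616.6 -201.3] 1.6 fit [ 617.9 -210.3] 4.56 0.898
scene pipe yaw 0.62 top z [19.5 29.8]
scene middle_carrier 0.87 bar [ 613.6 -125.7] 8.9 fit [ 614.1 -122.6] 1.78 0.778
scene carrier_a 0.95 bar [ 617.2 -206.6] 2.8 fit [ 616.1 -203.2] 0.1 0.904
scene carrier_a 0.83 bar [611.9 -47. ] 1.8 fit [610.7 -39.7] -1.08 0.797
```

View pics/car2.png

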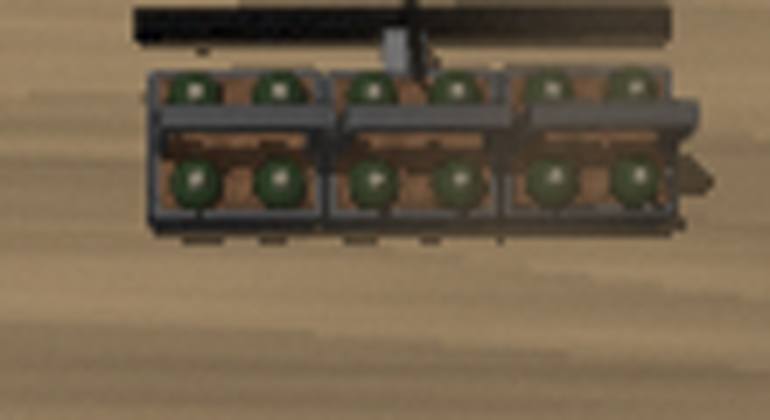

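The picture shows the three trays sharing walls, with tray edges at x ≈ 150, 328, 505 and 672 and the fronts in line at y ≈ 225. I'll check numerically by registering the carriers against each other.

```bash
cat > reg.py <<'E'
from place import *
def register(n=4,zp=38):
    x0,y0,a=np.load("mid.npy");px=.5
    for c,xr in(("top",(-48,-6)),("scene",(8,48))):
        im=np.mean([robot.snapshot(c)[0] for _ in range(n)],0).astype(np.float32)
        g=cv2.cvtColor(im,cv2.COLOR_RGB2GRAY)
        X,Y=np.meshgrid(np.arange(*xr,px),np.arange(-50,50,px),indexing="ij")
        def patch(k):
            y=Y+80*k;W=np.c_[(x0+X*np.cos(a)-y*np.sin(a)).ravel(),(y0+X*np.sin(a)+y*np.cos(a)).ravel(),np.full(X.size,zp)]
            q=proj(c,W).astype(np.float32).reshape(*X.shape,2);return cv2.remap(g,q[...,0],q[...,1],cv2.INTER_CUBIC)
        P={k:patch(k) for k in(-1,0,1)}
        for k in(1,-1):
            try:
                cc,w=cv2.findTransformECC(P[0],P[k],np.eye(2,3,dtype=np.float32),cv2.MOTION_EUCLIDEAN,(3,200,1e-6),None,5)
                h,ww=X.shape;ctr=w@np.array([ww/2,h/2,1])-[ww/2,h/2]
                print(c,"L" if k>0 else "R","dy %.1f dx %.1f yaw %.2f cc %.3f"%(ctr[0]*px,ctr[1]*px,np.degrees(-np.arctan2(w[1,0],w[0,0])),cc))
            except cv2.error as e: print(c,k,"ecc fail")
if __name__=="__main__": register()
E
python3 reg.py
```

```text
top L dy -0.6 dx -0.2 yaw -0.35 cc 0.607
top R dy -0.6 dx -0.3 yaw -0.39 cc 0.790
scene L dy -0.4 dx 1.3 yaw -0.05 cc 0.507
scene R dy -0.5 dx 0.8 yaw 0.55 cc 0.685
```

The registration shows the row flush and in line to within about 1 mm. Now the knob.

```bash
cat > knob.py <<'E'
from place import *
K=np.array([411.7,285.7]);RYAW=.216
E
python3 - <<'E'
from knob import *
a0=1.588
robot.gripper_to(28,25);robot.move_ptp([*K,180],rv(a0));robot.line_to([*K,58]);st("at");robot.gripper_to(3,25);st("grip")
for a in np.linspace(a0,RYAW,9)[1:]:
    robot.line_to([*K,58],attitude=rv(a),velocity=60);s=robot.observe();M=R.from_rotvec(s["eef_rot"]).as_matrix()
    st(f"{a:.2f} act {np.arctan2(M[1,0],M[0,0]):.3f} Mz {s['ft_torque'][2]:.2f}")
robot.gripper_to(28);robot.line_to([*K,180]);robot.move_joints([-1.235,0.053,1.613,0,1.476,-0.119])
p,_=robot.snapshot("top");q,_=robot.snapshot("scene")
a=cv2.resize(p[210:285,150:210],None,fx=5,fy=5,interpolation=cv2.INTER_CUBIC);b=cv2.resize(q[175:250,305:375],None,fx=5,fy=5,interpolation=cv2.INTER_CUBIC)
show("knob",np.hstack([a,b]),None,1)
E
```

```text
at 79.2 tcp [412.5 286.   59. ] F [ 0.1 -1.   0.2] gap 28.2 gf 0.0
grip 79.5 tcp [410.1 286.1  59.5] F [-11.2  -1.1   9.4] gap 11.2 gf 27.8
1.42 act 1.416 Mz -0.03 79.8 tcp [410.1 286.1  59.4] F [-10.3  -1.1   9.5] gap 11.2 gf 27.8
1.25 act 1.245 Mz -0.10 80.1 tcp [410.1 286.1  59.4] F [-8.5 -1.5  9.6] gap 11.3 gf 27.8
1.07 act 1.073 Mz -0.05 80.5 tcp [410.1 286.1  59.4] F [-10.1  -1.8   9.4] gap 11.4 gf 27.8
0.90 act 0.902 Mz -0.02 80.8 tcp [410.1 286.1  59.5] F [-10.5  -1.1   9.4] gap 11.7 gf 27.8
0.73 act 0.730 Mz -0.04 81.1 tcp [410.1 286.1  59.5] F [-9.7 -2.1  9.3] gap 11.4 gf 27.8
0.56 act 0.559 Mz -0.04 81.4 tcp [410.1 286.1  59.5] F [-10.   -1.4   9.7] gap 11.5 gf 27.8
0.39 act 0.387 Mz -0.02 81.8 tcp [410.1 286.1  59.5] F [-11.   -1.6   9.1] gap 11.4 gf 27.8
0.22 act 0.216 Mz -0.07 82.1 tcp [410.1 286.   59.4] F [-10.3  -1.1   9.5] gap 11.5 gf 27.8
```

View pics/knob.png

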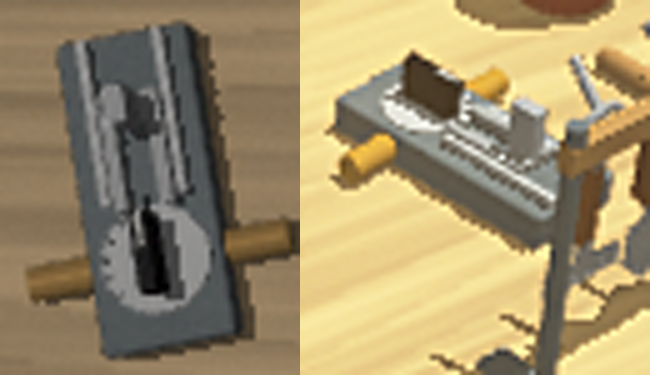

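```bash
cat > ryaw.py <<'E'
from knob import *
im=np.mean([robot.snapshot("top")[0].astype(np.float32) for _ in range(6)],0)
g=cv2.cvtColor(im,cv2.COLOR_RGB2GRAY)
def patch(img,o,a,xs,ys,z):
    X,Y=np.meshgrid(xs,ys,indexing="ij");W=np.c_[(o[0]+X*np.cos(a)-Y*np.sin(a)).ravel(),(o[1]+X*np.sin(a)+Y*np.cos(a)).ravel(),np.full(X.size,z)]
    q=proj("top",W).astype(np.float32).reshape(*X.shape,2);return cv2.remap(img,q[...,0],q[...,1],cv2.INTER_CUBIC)
O=(455.6,294.3)
def best(o,xs,ys,z,c):
    A=np.radians(np.arange(c-8,c+8,.1));s=[(np.gradient(cv2.GaussianBlur(patch(g,o,a,xs,ys,z).mean(0)[None],(0,0),2)[0])**2).max() for a in A]
    i=int(np.argmax(s));w=np.clip(np.array(s)-.7*max(s),0,None);return np.degrees(A[i]).round(1),np.degrees((A*w).sum()/w.sum()).round(2)
x=np.arange(-92,92,1.);y=lambda a,b:np.arange(a,b,.5)
print("left edge",best(O,x[40:] if 0 else x[75:],y(30,54),30,12.4),"right edge",best(O,x[75:],y(-54,-30),30,12.4),
 "rails",best(O,np.arange(10,90,1.),y(12,30),34,12.4),best(O,np.arange(10,90,1.),y(-30,-12),34,12.4))
print("bar sides",best(K,np.arange(-17,24,1.),y(-14,14),66,12.4),best(K,np.arange(-17,24,1.),y(0,14),66,12.4),best(K,np.arange(-17,24,1.),y(-14,0),66,12.4))
r=patch(im,O,RYAW,np.arange(105,-105,-.4),np.arange(50,-50,-.4),31);cv2.imwrite("pics/rect.png",r[:,:,::-1])
E
python3 ryaw.py
```

```text
left edge (np.float64(12.3), np.float64(11.5)) right edge (np.float64(10.8), np.float64(11.17)) rails (np.float64(10.8), np.float64(11.29)) (np.float64(12.3), np.float64(12.3))
bar sides (np.float64(11.6), np.float64(11.86)) (np.float64(11.6), np.float64(11.86)) (np.float64(19.2), np.float64(15.17))[ WARN:0@3.518] global loadsave.cpp:1063 imwrite_ Unsupported depth image for selected encoder is fallbacked to CV_8U.
```

View pics/rect.png

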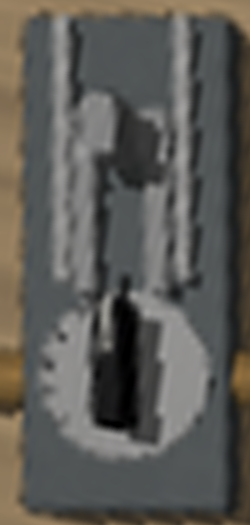

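The dial picture shows the bar lying along the regulator's axis, at (110,300)–(125,430), between the open tines. Its measured yaw is 11.9°, against about 11.7° for the base, so the pointer is on the set mark. Now the lock.

```bash
python3 - <<'E'
from knob import *
a=.208;u=np.array([np.cos(a),np.sin(a)]);P=np.array([503.2,305.0])
robot.gripper_to(34,30);robot.move_ptp([*P,180],rv(a));robot.line_to([*P,66]);st("at");robot.gripper_to(5,30);st("grip")
f0=robot.observe()["force"]
for d in list(np.arange(4,44,4))+list(np.arange(44,60,1)):
    robot.line_to([*(P-u*d),66],velocity=50);f=robot.observe()["force"]-f0
    if d%8==0: st(f"d {d}")
    if f[:2]@u>14: break
st(f"end {d} {f.round(1)}")
robot.gripper_to(34);s=robot.observe()["tcp_pos"];robot.line_to([s[0],s[1],180]);robot.move_joints([-1.235,0.053,1.613,0,1.476,-0.119])
p,D=robot.snapshot("top");q,_=robot.snapshot("scene")
A=cloud("top",D,np.ones(D.shape,bool));B=A[(A[:,0]>440)&(A[:,0]<560)&(abs(A[:,1]-300)<40)&(A[:,2]>72)&(A[:,2]<90)];print("tab",B.mean(0))
b=cv2.resize(q[120:270,190:420],None,fx=3.4,fy=3.4,interpolation=cv2.INTER_CUBIC)
show("lock",b,None,1)
import reg;reg.register()
import subprocess
E
sed -i 's#pics/rect.png#pics/rect2.png#' ryaw.py; python3 ryaw.py 2>/dev/null
```

```text
at 91.1 tcp [504.  305.3  67.1] F [-0.3 -0.5  0.8] gap 34.0 gf 0.0
grip 91.4 tcp [504.1 306.4  67.8] F [-0.6  5.3  2.9] gap 13.3 gf 33.1
d 8 91.9 tcp [496.2 304.7  67.8] F [-1.4  5.6  5.1] gap 13.8 gf 33.2
d 16 92.4 tcp [488.4 303.   67.8] F [-2.   4.9  5.7] gap 13.5 gf 33.2
d 24 92.9 tcp [480.6 301.3  67.8] F [-2.6  5.5  5.5] gap 13.9 gf 33.3
d 32 93.4 tcp [472.8 299.6  67.8] F [-1.2  4.7  5.2] gap 13.3 gf 33.3
d 40 93.9 tcp [465.  297.9  67.8] F [-1.4  4.6  4.8] gap 13.6 gf 33.3
d 48 95.1 tcp [459.8 296.7  67.9] F [ 8.4  6.8 -2.3] gap 13.3 gf 32.2
end 50 [ 17.    4.8 -11.5] 95.6 tcp [459.6 296.7  68. ] F [16.4 10.1 -8.7] gap 13.6 gf 31.3
tab [458.55681516 294.34969125  79.61437173]
top L dy -0.6 dx -0.2 yaw -0.34 cc 0.606
top R dy -0.6 dx -0.3 yaw -0.36 cc 0.790
scene L dy -0.4 dx 1.3 yaw -0.06 cc 0.506
scene R dy -0.5 dx 0.9 yaw 0.57 cc 0.685
left edge (np.float64(12.3), np.float64(11.48)) right edge (np.float64(10.8), np.float64(11.15)) rails (np.float64(12.4), np.float64(12.19)) (np.float64(12.3), np.float64(12.3))
bar sides (np.float64(12.0), np.float64(12.25)) (np.float64(12.0), np.float64(12.25)) (np.float64(17.7), np.float64(17.07))
```

View pics/lock.png

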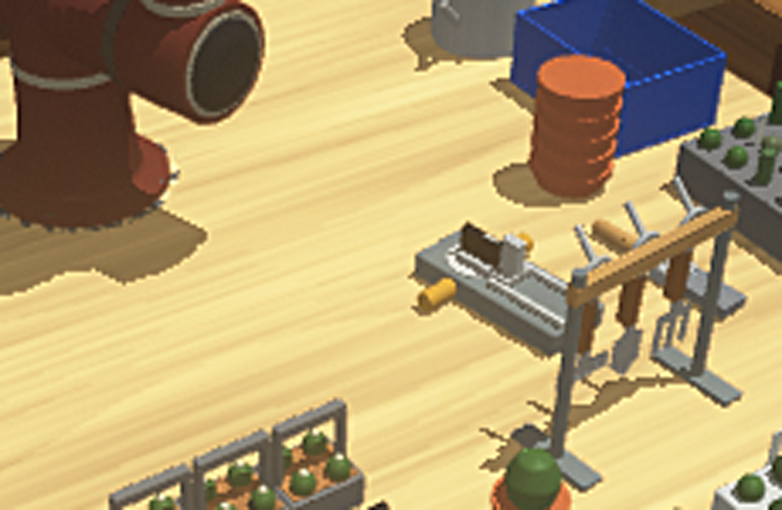

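View pics/rect2.png

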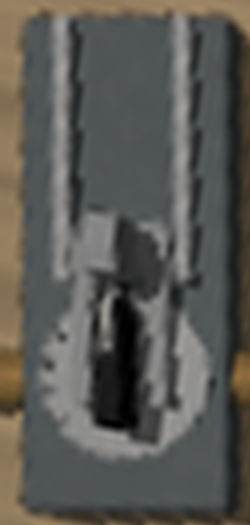

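The lock travelled only about 45 mm before the force rose. I'll release it and push from behind with closed fingers, to see whether my fingers caught on the bar or it is the true stop.

```bash
python3 - <<'E'
from knob import *
a=.208;u=np.array([np.cos(a),np.sin(a)]);P=np.array([459.0,295.6])
robot.gripper_to(0,30);robot.move_ptp([*(P+u*32),180],rv(a));robot.line_to([*(P+u*32),60]);st("at")
f0=robot.observe()["force"]
for d in np.arange(30,8,-1):
    robot.line_to([*(P+u*d),60],velocity=30);robot.dwell(.05);s=robot.observe();f=s["force"]-f0
    print(d,((s["tcp_pos"][:2]-P)@u).round(1),f.round(1))
    if f[:2]@u>25: break
robot.line_to([*(P+u*34),60]);robot.line_to([*(P+u*34),180]);robot.move_joints([-1.235,0.053,1.613,0,1.476,-0.119])
B=[]
for _ in range(4):
    p,D=robot.snapshot("top")
    A=cloud("top",D,np.ones(D.shape,bool));B.append(A[(A[:,0]>430)&(A[:,0]<560)&(abs(A[:,1]-300)<40)&(A[:,2]>74)&(A[:,2]<90)].mean(0))
print("tab",np.mean(B,0))
q,D=robot.snapshot("scene");show("lock2",q,(310,170,70,60),11)
E
```

```text
at 105.2 tcp [491.2 302.6  61.1] F [-0.4  0.3  0.2] gap -0.1 gf 0.0
30 30.4 [-0.   0.   0.3]
29 28.9 [ 0.2 -0.9  0.3]
28 28.0 [ 0.3 -0.2  0.5]
27 26.9 [ 0.8 -0.1  0.9]
26 26.0 [ 0.5 -0.5 -0.2]
25 25.0 [ 1.  -0.2 -0.3]
24 24.0 [ 1.1 -0.1 -0.2]
23 23.0 [ 0.  -0.4 -0.3]
22 22.0 [-0.1  0.1 -0.1]
21 21.0 [ 0.2 -0.4 -0.3]
20 20.8 [ 5.4  1.  -3.5]
19 20.7 [ 9.4  2.8 -6.8]
18 20.7 [11.9  2.4 -9.2]
17 20.6 [ 16.3   4.3 -12.3]
16 20.5 [ 19.7   4.9 -14.7]
15 20.4 [ 21.9   5.9 -16.4]
14 20.4 [ 25.2   6.2 -20.1]
tab [458.27206127 294.38138352  79.76750603]
```

View pics/lock2.png

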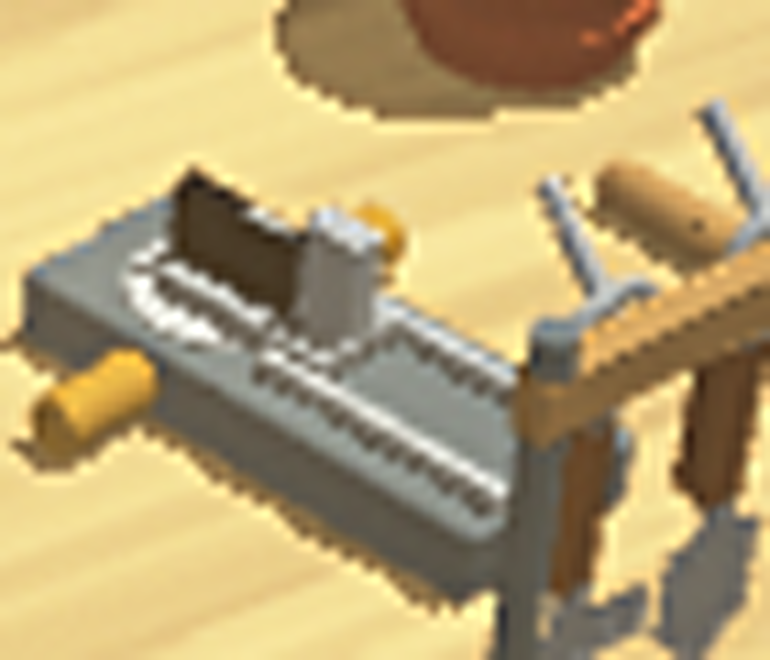

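The lock meets a hard stop. Both tines lie alongside the bar and reach its far end, from (265,335) to (160,262). I'll measure the full stroke by drawing the lock back to its rear stop and closing it again. If that comes to 50 mm, it was fully home.

```bash
cat > stroke.py <<'E'
from knob import *
a=.208;u=np.array([np.cos(a),np.sin(a)]);P=np.array([459.2,296.0])
robot.gripper_to(34,50);robot.move_ptp([*P,180],rv(a));robot.line_to([*P,67]);robot.gripper_to(5,50);st("grip")
f0=robot.observe()["force"]
def go(rng,sg):
    for d in rng:
        robot.line_to([*(P+u*d),67],velocity=60);f=robot.observe()["force"]-f0
        if sg*(f[:2]@u)>12: break
    s=robot.observe();r=(s["tcp_pos"][:2]-P)@u;print("stop cmd",d,"at",r.round(2),f.round(1));return r
b=go([10,20,30,38]+list(np.arange(40,60)),-1)
c=go([b-10,b-20,b-30,b-38]+list(np.arange(b-40,b-62,-1)),1);print("stroke",b-c)
robot.gripper_to(34);s=robot.observe()["tcp_pos"];robot.line_to([s[0],s[1],180]);robot.move_joints([-1.235,0.053,1.613,0,1.476,-0.119]);st()
E
python3 stroke.py; sed -i 's#rect2#rect3#' ryaw.py; python3 ryaw.py 2>/dev/null
```

```text
grip 119.7 tcp [460.3 297.   68.8] F [-1.   2.   4.5] gap 12.6 gf 52.0
stop cmd 54 at 51.49 [-13.8  -1.3  13.5]
stop cmd -3.5081787917205958 at 0.81 [12.9  5.  -7.4]
stroke 50.684270000066334
 134.2 tcp [ 275.2 -561.   245. ] F [ 0.8 -0.3  1.2] gap 34.1 gf 0.0
left edge (np.float64(12.3), np.float64(11.51)) right edge (np.float64(10.8), np.float64(11.15)) rails (np.float64(12.4), np.float64(12.19)) (np.float64(12.3), np.float64(12.3))
bar sides (np.float64(12.0), np.float64(12.24)) (np.float64(12.0), np.float64(12.24)) (np.float64(17.6), np.float64(17.13))
```

The full stroke is 50 mm, so the lock is home on its stop, and the knob angle hasn't changed. One last check of the row, then hand in.

```bash
python3 - <<'E'
import reg;reg.register(2)
from h import *
q,_=robot.snapshot("scene");show("fin",q)
E
```

```text
top L dy -0.6 dx -0.2 yaw -0.36 cc 0.608
top R dy -0.6 dx -0.3 yaw -0.40 cc 0.789
scene L dy -0.4 dx 1.3 yaw -0.02 cc 0.505
scene R dy -0.5 dx 0.9 yaw 0.57 cc 0.685
```

View pics/fin.png

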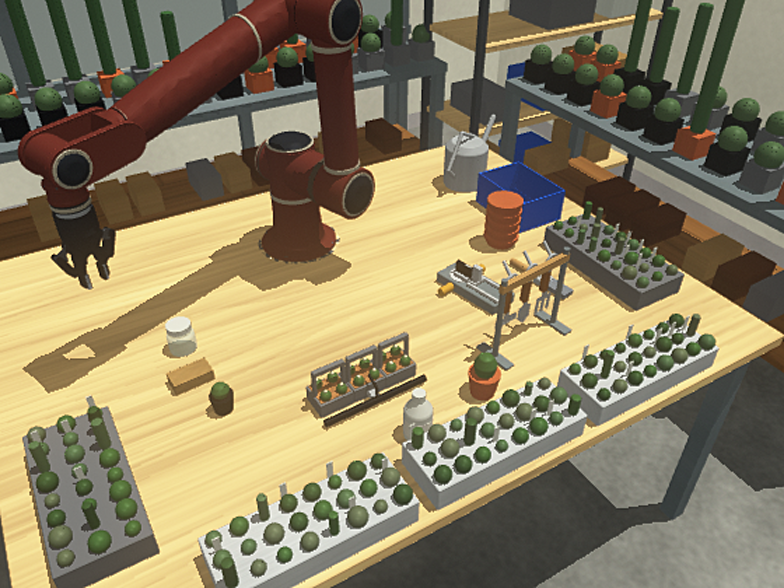

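The final picture shows the tools on the rack at (530,290), the closed-up row at (365,375), the lock over the knob at (465,275), and the bystanders where they were.

```bash
python3 -c "
from station import robot
print(robot.finish_job())"
```

```text
the job is handed in; nothing more can be done
None
```

I handed the job in at about 135 s: all three tools hang one to a peg, both carriers are butted flush and in line to about 1 mm, the knob is on the set mark to about 0.01 rad, and the lock is on its end stop. I drew the lock back and closed it again once, after setting the knob, to confirm its full 50 mm travel.

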